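# Transfer the dropper bottles to the class rack, keeping their order

### The arm

A 7-joint arm with a two-finger parallel gripper is mounted at the origin on a cart in front of the work surface, level with it; the furniture and walls round the work are solid. World frame = base frame: x ahead of the robot, y to its left, z up, the work surface at z = 0. Lengths are in m, angles in rad, forces in N, time in s.
With the tool pointing down it reaches from about 0.35 to 0.9 m from the base axis. Payload 8.1 kg.
Tool frame: the origin (TCP) lies at the very end of the fingers, on their centre line; the grasp point (between the pads) lies 19 mm behind it; z points along the fingers, y is the line along which they close (so a half turn about z gives the same grasp; the last joint's range is limited). The gripper opens to 92 mm and grips with 3 to 60 N. Pads are 19 mm wide; open, the fingers measure 130 mm over their backs; the gripper's body (75 mm by 190 mm) begins 47 mm behind the grasp point.
Start: joints at [-1.294, 0.434, 0.025, 1.573, -0.012, 1.134, -0.075], TCP at [0.232, 0.58, 0.227] pointing down, gripper open.
Joint ranges: [-2.62, 2.62], [-0.44, 2.09], [-1.27, 1.32], [0.08, 2.57], [-1.32, 4.46], [0.12, 2], [-2.74, 2.74]. Speed limits (rad/s): [2.22, 2.22, 3.01, 3.01, 3.14, 3.14, 3.14].

### API

Orientations are given as [roll, pitch, yaw] about the fixed x, y, z axes, in that order (R = Rz(yaw) Ry(pitch) Rx(roll)).
In Python, from station import env, planner, eyes, job_done gives the robot as it stands. The module is installed in compiled form; this text tells all that it offers. Calls block until the motion is done:
- env.goto(position, orientation): joint-space move of the TCP to a pose.
- env.servo_line(position, speed=0.15, rot=None, until_force=None): straight line of the TCP; rot=None keeps the orientation; speed is the mean speed in m/s. With until_force (N) it stops when the force on the tool has changed by that much, and returns True; else False.
- env.movej(angles): joint-space move.
- env.let_go() and env.gripper_close(): open the fingers fully, or close them until they stop; the grip force is fixed at half the most.
- env.dwell(seconds).
- planner.ik(position, orientation): joint angles nearest the present ones, or None.
- eyes.grab_frame(name): name is "side" or "top" or "wrist"; returns (picture, depth): 420x560x3 uint8, red, green, blue; 420x560 float32, m along the optical axis (not along the pixel's ray), 0 where there is no reading.
- eyes.get_calibration(name): a dict with "intrinsics" (3x3 intrinsics, pixels), "rvec" (rotation vector, rad) and "tvec" (3), from world to camera coordinates, as OpenCV has them. Camera axes: x right, y down, z forward; pixel columns grow to the right and rows downward; lengths in m; the calibration is good to about 2 mm. A picture is of the moment at which its call begins: read the wrist's pose just before it. get_calibration takes no time and is no camera call; for the wrist camera it gives the pose at the moment of the call.
A pose or a line that the arm cannot do raises env.Unreachable and nothing moves.
- job_done(): hands the job in; it is judged then, once.
Readings, each from a call of its own:
- env.get_time(): time.
- env.get_joint_pos(): joint angles.
- env.get_joint_vel(): joint speeds.
- env.get_joint_torque(): joint torques, N m.
- env.get_tcp_pos(): TCP position.
- env.get_tool_rot(): TCP orientation.
- env.get_force(): force on the tool from outside, world axes, zero at the start.
- env.get_torque(): the same for the moment, N m.
- env.get_finger_gap(): finger opening in m.
- env.get_gripper_force(): force on a finger pad.
Only numpy, scipy, OpenCV 4.12 (cv2) and the standard library are available. Lean on these libraries where they do the work, as an engineer would, in place of code of your own. Each camera call takes 0.05 s, during which the arm holds its last target. There are 200 camera calls.

### The job

Move the four dropper bottles from the wooden rack to the blue rack, one at a time, keeping their order as counted from the red stud of each rack: begin with the bottle next to the wooden rack's red stud and put it in the blue rack's compartment next to its red stud, then the second bottle into the second compartment, and so on. Each bottle must end standing upright on the floor of its own compartment, let go. Tip no bottle over, and leave the red-lidded jar and the brass mass where they stand.

Things in the scene. Friction and masses are not known exactly. Their poses are not given: they have to be found in the camera images.
- amber_red_bottle: Dropper bottle, amber (brown) glass with a red teat. A round body 33 mm in diameter and 62 mm high, above it a 20 mm wide collar 8 mm high, then a 12 mm wide teat; 99 mm high in all, about 75 g, rigid, loose. Origin: centre of its underside, z up its axis. Starts in any compartment of the wooden rack. Grasp its body near the shoulder, fingers closing across the row.
- clear_black_bottle: Dropper bottle, clear, pale bluish glass with a black teat. A round body 31 mm in diameter and 70 mm high, above it a 20 mm wide collar 8 mm high, then a 12 mm wide teat; 107 mm high in all, about 75 g, rigid, loose. Origin: centre of its underside, z up its axis. Starts in any compartment of the wooden rack. Grasp its body near the shoulder, fingers closing across the row.
- amber_white_bottle: Dropper bottle, amber (brown) glass with a white teat. A round body 33 mm in diameter and 70 mm high, above it a 20 mm wide collar 8 mm high, then a 12 mm wide teat; 107 mm high in all, about 75 g, rigid, loose. Origin: centre of its underside, z up its axis. Starts in any compartment of the wooden rack. Grasp its body near the shoulder, fingers closing across the row.
- green_black_bottle: Dropper bottle, green glass with a black teat. A round body 31 mm in diameter and 55 mm high, above it a 20 mm wide collar 8 mm high, then a 12 mm wide teat; 92 mm high in all, about 75 g, rigid, loose. Origin: centre of its underside, z up its axis. Starts in any compartment of the wooden rack. Grasp its body near the shoulder, fingers closing across the row.
- wooden_rack: Low brown wooden rack, 272 x 60 x 20 mm, x along the row, fixed. Origin: centre of its underside. Four open compartments in a row, 52 x 52 mm inside, centres at x = -84, -28, 28, 84 mm, floors 8 mm above the underside, walls 4 mm thick and 12 mm above the floor. End studs at x = -124 and 124 mm: one red, one white, either way round. Holds the bottles at first, in any order.
- blue_rack: Low blue rack, 272 x 60 x 20 mm, x along the row, fixed. Origin: centre of its underside. Four open compartments in a row, 52 x 52 mm inside, centres at x = -84, -28, 28, 84 mm, floors 8 mm above the underside, walls 4 mm thick and 12 mm above the floor. End studs at x = -124 and 124 mm: one red, one white, either way round. Empty at the start; the bottles go here.
- wooden_red_stud: Red round stud, 20 mm in diameter and 9 mm high, on top of one end block of the wooden rack; it marks the end from which places are counted. Origin: centre of its underside, 20 mm above the worktop. The compartment centres lie 40, 96, 152 and 208 mm from it along the row. Fixed.
- blue_red_stud: Red round stud, 20 mm in diameter and 9 mm high, on top of one end block of the blue rack; it marks the end from which places are counted. Origin: centre of its underside, 20 mm above the worktop. The compartment centres lie 40, 96, 152 and 208 mm from it along the row. Fixed.
- jar: Bystander: screw-top jar with a red lid and sand in it, 44 mm in diameter, 64 mm high, loose. Origin: centre of its underside. Not to be disturbed.
- brass_mass: Bystander: small brass laboratory mass with a knob, 40 x 38 x 34 mm, loose. Origin: centre of its underside. Not to be disturbed.

How it is judged:
On the way, in this order (a step that is already met when the one before it is completed fails the run):
1. counted from the red studs, the first bottle stands in the first place of the blue rack, earlier ones in theirs, the rest still in the wooden rack (((horizontal distance between amber_red_bottle and blue_red_stud between 0.024 and 0.056 m and y of amber_red_bottle in the frame of blue_rack between -0.016 and 0.016 m) or (horizontal distance between clear_black_bottle and blue_red_stud between 0.024 and 0.056 m and y of clear_black_bottle in the frame of blue_rack between -0.016 and 0.016 m) or (horizontal distance between amber_white_bottle and blue_red_stud between 0.024 and 0.056 m and y of amber_white_bottle in the frame of blue_rack between -0.016 and 0.016 m) or (horizontal distance between green_black_bottle and blue_red_stud between 0.024 and 0.056 m and y of green_black_bottle in the frame of blue_rack between -0.016 and 0.016 m)) and ((horizontal distance between amber_red_bottle and wooden_red_stud between 0.08 and 0.112 m and y of amber_red_bottle in the frame of wooden_rack between -0.016 and 0.016 m) or (horizontal distance between clear_black_bottle and wooden_red_stud between 0.08 and 0.112 m and y of clear_black_bottle in the frame of wooden_rack between -0.016 and 0.016 m) or (horizontal distance between amber_white_bottle and wooden_red_stud between 0.08 and 0.112 m and y of amber_white_bottle in the frame of wooden_rack between -0.016 and 0.016 m) or (horizontal distance between green_black_bottle and wooden_red_stud between 0.08 and 0.112 m and y of green_black_bottle in the frame of wooden_rack between -0.016 and 0.016 m)) and ((horizontal distance between amber_red_bottle and wooden_red_stud between 0.136 and 0.168 m and y of amber_red_bottle in the frame of wooden_rack between -0.016 and 0.016 m) or (horizontal distance between clear_black_bottle and wooden_red_stud between 0.136 and 0.168 m and y of clear_black_bottle in the frame of wooden_rack between -0.016 and 0.016 m) or (horizontal distance between amber_white_bottle and wooden_red_stud between 0.136 and 0.168 m and y of amber_white_bottle in the frame of wooden_rack between -0.016 and 0.016 m) or (horizontal distance between green_black_bottle and wooden_red_stud between 0.136 and 0.168 m and y of green_black_bottle in the frame of wooden_rack between -0.016 and 0.016 m)) and ((horizontal distance between amber_red_bottle and wooden_red_stud between 0.192 and 0.224 m and y of amber_red_bottle in the frame of wooden_rack between -0.016 and 0.016 m) or (horizontal distance between clear_black_bottle and wooden_red_stud between 0.192 and 0.224 m and y of clear_black_bottle in the frame of wooden_rack between -0.016 and 0.016 m) or (horizontal distance between amber_white_bottle and wooden_red_stud between 0.192 and 0.224 m and y of amber_white_bottle in the frame of wooden_rack between -0.016 and 0.016 m) or (horizontal distance between green_black_bottle and wooden_red_stud between 0.192 and 0.224 m and y of green_black_bottle in the frame of wooden_rack between -0.016 and 0.016 m)) and height (world z) of amber_red_bottle between 0.004 and 0.013 m and angle between each of amber_red_bottle, clear_black_bottle, amber_white_bottle, green_black_bottle's own z axis and vertical below 0.12 rad and height (world z) of clear_black_bottle between 0.004 and 0.013 m and height (world z) of amber_white_bottle between 0.004 and 0.013 m and height (world z) of green_black_bottle between 0.004 and 0.013 m), for 0.2 s.
2. counted from the red studs, the second bottle stands in the second place of the blue rack, earlier ones in theirs, the rest still in the wooden rack (((horizontal distance between amber_red_bottle and blue_red_stud between 0.024 and 0.056 m and y of amber_red_bottle in the frame of blue_rack between -0.016 and 0.016 m) or (horizontal distance between clear_black_bottle and blue_red_stud between 0.024 and 0.056 m and y of clear_black_bottle in the frame of blue_rack between -0.016 and 0.016 m) or (horizontal distance between amber_white_bottle and blue_red_stud between 0.024 and 0.056 m and y of amber_white_bottle in the frame of blue_rack between -0.016 and 0.016 m) or (horizontal distance between green_black_bottle and blue_red_stud between 0.024 and 0.056 m and y of green_black_bottle in the frame of blue_rack between -0.016 and 0.016 m)) and ((horizontal distance between amber_red_bottle and blue_red_stud between 0.08 and 0.112 m and y of amber_red_bottle in the frame of blue_rack between -0.016 and 0.016 m) or (horizontal distance between clear_black_bottle and blue_red_stud between 0.08 and 0.112 m and y of clear_black_bottle in the frame of blue_rack between -0.016 and 0.016 m) or (horizontal distance between amber_white_bottle and blue_red_stud between 0.08 and 0.112 m and y of amber_white_bottle in the frame of blue_rack between -0.016 and 0.016 m) or (horizontal distance between green_black_bottle and blue_red_stud between 0.08 and 0.112 m and y of green_black_bottle in the frame of blue_rack between -0.016 and 0.016 m)) and ((horizontal distance between amber_red_bottle and wooden_red_stud between 0.136 and 0.168 m and y of amber_red_bottle in the frame of wooden_rack between -0.016 and 0.016 m) or (horizontal distance between clear_black_bottle and wooden_red_stud between 0.136 and 0.168 m and y of clear_black_bottle in the frame of wooden_rack between -0.016 and 0.016 m) or (horizontal distance between amber_white_bottle and wooden_red_stud between 0.136 and 0.168 m and y of amber_white_bottle in the frame of wooden_rack between -0.016 and 0.016 m) or (horizontal distance between green_black_bottle and wooden_red_stud between 0.136 and 0.168 m and y of green_black_bottle in the frame of wooden_rack between -0.016 and 0.016 m)) and ((horizontal distance between amber_red_bottle and wooden_red_stud between 0.192 and 0.224 m and y of amber_red_bottle in the frame of wooden_rack between -0.016 and 0.016 m) or (horizontal distance between clear_black_bottle and wooden_red_stud between 0.192 and 0.224 m and y of clear_black_bottle in the frame of wooden_rack between -0.016 and 0.016 m) or (horizontal distance between amber_white_bottle and wooden_red_stud between 0.192 and 0.224 m and y of amber_white_bottle in the frame of wooden_rack between -0.016 and 0.016 m) or (horizontal distance between green_black_bottle and wooden_red_stud between 0.192 and 0.224 m and y of green_black_bottle in the frame of wooden_rack between -0.016 and 0.016 m)) and height (world z) of amber_red_bottle between 0.004 and 0.013 m and angle between each of amber_red_bottle, clear_black_bottle, amber_white_bottle, green_black_bottle's own z axis and vertical below 0.12 rad and height (world z) of clear_black_bottle between 0.004 and 0.013 m and height (world z) of amber_white_bottle between 0.004 and 0.013 m and height (world z) of green_black_bottle between 0.004 and 0.013 m), for 0.2 s.
3. counted from the red studs, the third bottle stands in the third place of the blue rack, earlier ones in theirs, the rest still in the wooden rack (((horizontal distance between amber_red_bottle and blue_red_stud between 0.024 and 0.056 m and y of amber_red_bottle in the frame of blue_rack between -0.016 and 0.016 m) or (horizontal distance between clear_black_bottle and blue_red_stud between 0.024 and 0.056 m and y of clear_black_bottle in the frame of blue_rack between -0.016 and 0.016 m) or (horizontal distance between amber_white_bottle and blue_red_stud between 0.024 and 0.056 m and y of amber_white_bottle in the frame of blue_rack between -0.016 and 0.016 m) or (horizontal distance between green_black_bottle and blue_red_stud between 0.024 and 0.056 m and y of green_black_bottle in the frame of blue_rack between -0.016 and 0.016 m)) and ((horizontal distance between amber_red_bottle and blue_red_stud between 0.08 and 0.112 m and y of amber_red_bottle in the frame of blue_rack between -0.016 and 0.016 m) or (horizontal distance between clear_black_bottle and blue_red_stud between 0.08 and 0.112 m and y of clear_black_bottle in the frame of blue_rack between -0.016 and 0.016 m) or (horizontal distance between amber_white_bottle and blue_red_stud between 0.08 and 0.112 m and y of amber_white_bottle in the frame of blue_rack between -0.016 and 0.016 m) or (horizontal distance between green_black_bottle and blue_red_stud between 0.08 and 0.112 m and y of green_black_bottle in the frame of blue_rack between -0.016 and 0.016 m)) and ((horizontal distance between amber_red_bottle and blue_red_stud between 0.136 and 0.168 m and y of amber_red_bottle in the frame of blue_rack between -0.016 and 0.016 m) or (horizontal distance between clear_black_bottle and blue_red_stud between 0.136 and 0.168 m and y of clear_black_bottle in the frame of blue_rack between -0.016 and 0.016 m) or (horizontal distance between amber_white_bottle and blue_red_stud between 0.136 and 0.168 m and y of amber_white_bottle in the frame of blue_rack between -0.016 and 0.016 m) or (horizontal distance between green_black_bottle and blue_red_stud between 0.136 and 0.168 m and y of green_black_bottle in the frame of blue_rack between -0.016 and 0.016 m)) and ((horizontal distance between amber_red_bottle and wooden_red_stud between 0.192 and 0.224 m and y of amber_red_bottle in the frame of wooden_rack between -0.016 and 0.016 m) or (horizontal distance between clear_black_bottle and wooden_red_stud between 0.192 and 0.224 m and y of clear_black_bottle in the frame of wooden_rack between -0.016 and 0.016 m) or (horizontal distance between amber_white_bottle and wooden_red_stud between 0.192 and 0.224 m and y of amber_white_bottle in the frame of wooden_rack between -0.016 and 0.016 m) or (horizontal distance between green_black_bottle and wooden_red_stud between 0.192 and 0.224 m and y of green_black_bottle in the frame of wooden_rack between -0.016 and 0.016 m)) and height (world z) of amber_red_bottle between 0.004 and 0.013 m and angle between each of amber_red_bottle, clear_black_bottle, amber_white_bottle, green_black_bottle's own z axis and vertical below 0.12 rad and height (world z) of clear_black_bottle between 0.004 and 0.013 m and height (world z) of amber_white_bottle between 0.004 and 0.013 m and height (world z) of green_black_bottle between 0.004 and 0.013 m), for 0.2 s.
At the end, for the whole second after the job is handed in: Each of the four compartments of the blue rack holds one bottle (in the order that the stages fixed), within 16 mm of its centre along and across the row, underside within 5 mm of the compartment floor, upright within 0.12 rad, let go and at rest (below 0.02 m/s) (((horizontal distance between amber_red_bottle and blue_red_stud between 0.024 and 0.056 m and y of amber_red_bottle in the frame of blue_rack between -0.016 and 0.016 m) or (horizontal distance between clear_black_bottle and blue_red_stud between 0.024 and 0.056 m and y of clear_black_bottle in the frame of blue_rack between -0.016 and 0.016 m) or (horizontal distance between amber_white_bottle and blue_red_stud between 0.024 and 0.056 m and y of amber_white_bottle in the frame of blue_rack between -0.016 and 0.016 m) or (horizontal distance between green_black_bottle and blue_red_stud between 0.024 and 0.056 m and y of green_black_bottle in the frame of blue_rack between -0.016 and 0.016 m)) and ((horizontal distance between amber_red_bottle and blue_red_stud between 0.08 and 0.112 m and y of amber_red_bottle in the frame of blue_rack between -0.016 and 0.016 m) or (horizontal distance between clear_black_bottle and blue_red_stud between 0.08 and 0.112 m and y of clear_black_bottle in the frame of blue_rack between -0.016 and 0.016 m) or (horizontal distance between amber_white_bottle and blue_red_stud between 0.08 and 0.112 m and y of amber_white_bottle in the frame of blue_rack between -0.016 and 0.016 m) or (horizontal distance between green_black_bottle and blue_red_stud between 0.08 and 0.112 m and y of green_black_bottle in the frame of blue_rack between -0.016 and 0.016 m)) and ((horizontal distance between amber_red_bottle and blue_red_stud between 0.136 and 0.168 m and y of amber_red_bottle in the frame of blue_rack between -0.016 and 0.016 m) or (horizontal distance between clear_black_bottle and blue_red_stud between 0.136 and 0.168 m and y of clear_black_bottle in the frame of blue_rack between -0.016 and 0.016 m) or (horizontal distance between amber_white_bottle and blue_red_stud between 0.136 and 0.168 m and y of amber_white_bottle in the frame of blue_rack between -0.016 and 0.016 m) or (horizontal distance between green_black_bottle and blue_red_stud between 0.136 and 0.168 m and y of green_black_bottle in the frame of blue_rack between -0.016 and 0.016 m)) and ((horizontal distance between amber_red_bottle and blue_red_stud between 0.192 and 0.224 m and y of amber_red_bottle in the frame of blue_rack between -0.016 and 0.016 m) or (horizontal distance between clear_black_bottle and blue_red_stud between 0.192 and 0.224 m and y of clear_black_bottle in the frame of blue_rack between -0.016 and 0.016 m) or (horizontal distance between amber_white_bottle and blue_red_stud between 0.192 and 0.224 m and y of amber_white_bottle in the frame of blue_rack between -0.016 and 0.016 m) or (horizontal distance between green_black_bottle and blue_red_stud between 0.192 and 0.224 m and y of green_black_bottle in the frame of blue_rack between -0.016 and 0.016 m)) and height (world z) of amber_red_bottle between 0.004 and 0.013 m and angle between each of amber_red_bottle, clear_black_bottle, amber_white_bottle, green_black_bottle's own z axis and vertical below 0.12 rad and height (world z) of clear_black_bottle between 0.004 and 0.013 m and height (world z) of amber_white_bottle between 0.004 and 0.013 m and height (world z) of green_black_bottle between 0.004 and 0.013 m and linear speed of each of amber_red_bottle, clear_black_bottle, amber_white_bottle, green_black_bottle below 0.02 m/s and contact force between the fingers and amber_red_bottle below 0.1 N and contact force between the fingers and clear_black_bottle below 0.1 N and contact force between the fingers and amber_white_bottle below 0.1 N and contact force between the fingers and green_black_bottle below 0.1 N); the robot touches nothing.
It fails at once if a bottle is tipped over (beyond 0.7 rad) (angle between any of amber_red_bottle, clear_black_bottle, amber_white_bottle, green_black_bottle's own z axis and vertical above 0.7 rad).
It fails at once if the jar or the brass mass is moved by more than 25 mm (distance of any of jar, brass_mass from where it was at the start of the episode above 0.025 m).
It also fails if it takes over 109 s, if anything falls off the work surface, if the arm or the gripper's body presses on something with over 40 N, if the wrist force passes 120 N, or if a joint passes its speed limit or range.

## Working session

There is one attempt and no reset: what is moved stays moved. The work goes in short steps, each a Python script; the robot and the scene stay as the last script left them, time stands still between calls to the robot, and variables do not carry over. Pictures are saved under pics/ and viewed, at most 14 in all, crops included, and the job is handed in when it is done.

```bash
mkdir -p pics; cat > h.py <<'E'
import numpy as np, cv2
from station import env, planner, eyes, job_done
def cal(n):
    c=eyes.get_calibration(n); R=cv2.Rodrigues(np.array(c["rvec"],float))[0]
    return np.array(c["intrinsics"],float),R,np.array(c["tvec"],float).ravel()
def cloud(n,depth,c=None):
    K,R,t=c or cal(n); v,u=np.mgrid[:depth.shape[0],:depth.shape[1]]
    p=np.stack([(u-K[0,2])/K[0,0]*depth,(v-K[1,2])/K[1,1]*depth,depth],-1)
    return (p-t)@R
def save(n,im): cv2.imwrite(f"pics/{n}.png",im[...,::-1])
E
python3 - <<'E'
from h import *
for n in("top","side"):
    im,d=eyes.grab_frame(n); save(n+"0",im); np.savez(n+"0.npz",im=im,d=d,P=cloud(n,d))
    K,R,t=cal(n); print(n,(-R.T@t).round(3),K[0,0])
print(env.get_tcp_pos(),env.get_tool_rot(),env.get_time())
E
```

```text
top [0.334 0.218 0.967] 411.3462322381094
side [ 0.472 -0.548  0.469] 400.56825696713645
[0.23157197 0.5800107  0.22603428] [-3.14017577e+00  1.10475030e-04  2.76168976e+00] 0.1
```

View pics/top0.png

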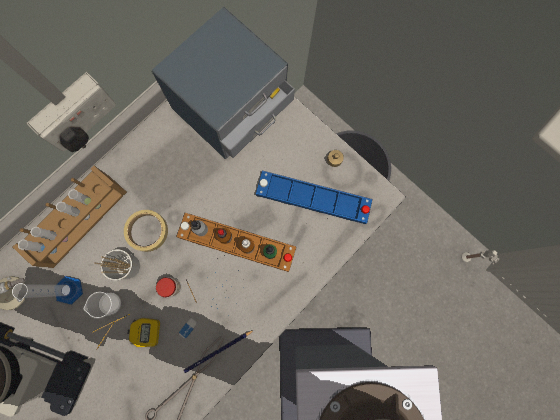

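View pics/side0.png

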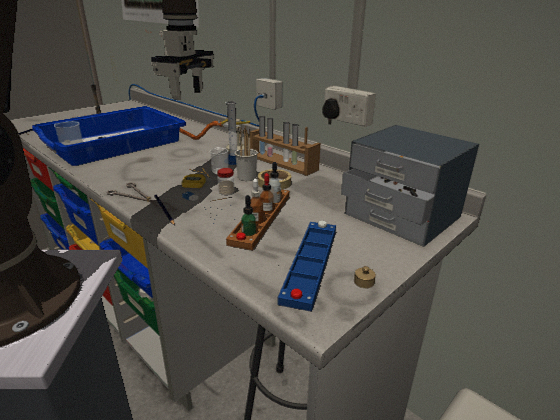

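The top view shows the wooden rack's red stud at (288,257) and its white stud at (185,226). The bottles from the red stud are green, amber-white, amber-red and clear-black. The blue rack's red stud is at (366,210) and its white one at (264,183). The jar is at (166,286) and the brass mass at (335,157). The side view agrees. Next I'll measure in both views.

```bash
cat > meas.py <<'E'
from h import *
# px seeds: top / side
seeds={"top":{"wred":(288,257),"wwhite":(185,226),"bred":(366,210),"bwhite":(264,183)},
       "side":{"wred":(241,237),"bred":(296,294),"bwhite":(323,225)}}
for n,s in seeds.items():
    z=np.load(n+"0.npz"); im,P=z["im"],z["P"]; hsv=cv2.cvtColor(im,cv2.COLOR_RGB2HSV)
    for k,(u,v) in s.items():
        w=np.zeros(im.shape[:2],bool); w[v-9:v+10,u-9:u+10]=1
        m=(w&((hsv[...,0]<8)|(hsv[...,0]>172))&(hsv[...,1]>170)&(hsv[...,2]>90)) if "red" in k else w&(hsv[...,1]<60)&(hsv[...,2]>150)
        q=P[m]; print(n,k,m.sum(),np.argwhere(m).mean(0).round(1)[::-1],np.median(q,0).round(4),"zmax",np.percentile(q[:,2],90).round(4))
z=np.load("top0.npz"); im,P=z["im"],z["P"]; hsv=cv2.cvtColor(im,cv2.COLOR_RGB2HSV)
m=(hsv[...,0]>100)&(hsv[...,0]<125)&(hsv[...,1]>150); m[:160]=0;m[235:]=0;m[:,:245]=0;m[:,385:]=0
q=P[m&(P[...,2]>.012)&(P[...,2]<.026)][:,:2]; r=cv2.minAreaRect(q.astype(np.float32)); print("blue rect",r, "rim z",np.median(P[m&(P[...,2]>.014)][:,2]))
m[:]=0; m[205:280,170:305]=1
q=P[m&(P[...,2]>.013)&(P[...,2]<.026)]; print("wood rect",cv2.minAreaRect(q[:,:2].astype(np.float32)),np.median(q[:,2]))
for k,(u,v) in {"green":(268,250),"awhite":(246,243),"ared":(222,233),"clear":(196,227)}.items():
    q=P[v-10:v+11,u-10:u+11].reshape(-1,3); t=q[(q[:,2]>.085)&(q[:,2]<.13)]
    print(k,len(t),t.mean(0).round(4) if len(t) else 0,t[:,2].max().round(4) if len(t) else 0)
for k,(u,v) in {"jar":(166,286),"brass":(335,157)}.items(): print(k,np.median(P[v-3:v+4,u-3:u+4].reshape(-1,3),0).round(3))
c=P[(P[...,2]>.05)&(P[...,0]>.2)]; 
m=np.zeros(P.shape[:2],bool); m[0:160,150:300]=1; q=P[m&(P[...,2]>.05)&(P[...,2]<.4)]; print("cab rect",cv2.boxPoints(cv2.minAreaRect(q[:,:2].astype(np.float32))).round(3).tolist(),q[:,2].max())
E
python3 meas.py
```

```text
top wred 56 [287.5 257.1] [0.4001 0.1736 0.028 ] zmax 0.0304
top wwhite 79 [182.2 225.9] [0.4776 0.4114 0.027 ] zmax 0.0296
top bred 47 [365.2 209. ] [ 0.5082 -0.0108  0.0283] zmax 0.0298
top bwhite 90 [260.2 180.9] [0.5813 0.2319 0.0221] zmax 0.0295
side wred 53 [240.  235.6] [0.3987 0.168  0.0281] zmax 0.0296
side bred 83 [296.  293.2] [ 0.508  -0.0178  0.0285] zmax 0.0299
side bwhite 32 [321.9 222.5] [0.5763 0.2237 0.0283] zmax 0.0294
blue rect ((0.5422816872596741, 0.1076885387301445), (0.26955077052116394, 0.05953606218099594), 74.09432983398438) rim z 0.01857334223416551
wood rect ((0.4401371479034424, 0.2829133868217468), (0.1526864618062973, 0.3115346133708954), 2.843332529067993) 0.018867472871732058
green 27 [0.4137 0.2142 0.0953] 0.0999
awhite 38 [0.4272 0.2657 0.1042] 0.1153
ared 29 [0.4513 0.3173 0.1019] 0.1079
clear 50 [0.4685 0.3715 0.1014] 0.1171
jar [0.341 0.437 0.062]
brass [0.636 0.054 0.022]
cab rect [[0.5910000205039978, 0.30399999022483826], [0.8410000205039978, 0.054999999701976776], [1.0449999570846558, 0.25999999046325684], [0.7950000166893005, 0.5090000033378601]] 0.2782884164103067
```

Heights match: studs 29 mm, rims about 19–20 mm, bottle tops 100, 108 and 115–117 mm. I'll refine the positions with the wrist camera from two places per rack.

```bash
cat > look.py <<'E'
from h import *
W=np.array([.4388,.2925]);B=np.array([.5423,.1077])
for yaw in (72,-108):
    o=[np.pi,0,np.radians(yaw)]
    for p in ([.4,.21,.25],[.465,.38,.25],[.52,.03,.25],[.565,.19,.25],[.4137,.2142,.04],[.565,.19,.05]):
        q=planner.ik(p,o); print(yaw,None if q is None else np.round(q,2))
o=[np.pi,0,np.radians(72)]
if planner.ik([.4,.21,.25],o) is None or abs(planner.ik([.4,.21,.25],o)[6])>2.4: o[2]-=np.pi
for i,p in enumerate((W,B)):
    for j,dx in enumerate((-.05,.05)):
        env.goto([p[0]+dx*.27,p[1]+dx*.96,.32],o); env.dwell(.3)
        c=cal("wrist"); im,d=eyes.grab_frame("wrist"); n=f"w{i}{j}"; save(n,im)
        np.savez(n+".npz",im=im,d=d,P=cloud("wrist",d,c),K=c[0],R=c[1],t=c[2])
        print(n,env.get_tcp_pos(),(-c[1].T@c[2]).round(3),env.get_time())
E
python3 look.py; python3 -c "
import cv2,numpy as np
I=[cv2.imread(f'pics/w{n}.png') for n in('00','01','10','11')]
cv2.imwrite('pics/wm.png',cv2.resize(np.vstack([np.hstack(I[:2]),np.hstack(I[2:])]),(800,600)))"
```

```text
72 [-1.02  0.12  0.47  1.97 -0.06  1.07 -0.83]
72 [-1.08  0.39  0.43  1.63 -0.17  1.16 -0.92]
72 [-0.7   0.27  0.69  1.83 -0.19  1.11 -0.26]
72 [-0.81  0.4   0.56  1.65 -0.23  1.16 -0.51]
72 [-0.89  0.47  0.4   2.17 -0.33  0.56 -0.56]
72 [-0.74  0.62  0.48  1.85 -0.4   0.76 -0.36]
-108 [-0.54  0.14 -0.07  1.93  0.01  1.07  2.21]
-108 [-0.61  0.39 -0.23  1.59  0.09  1.17  1.97]
-108 [-0.29  0.24  0.16  1.8  -0.04  1.1   2.71]
-108 [-0.35  0.37 -0.09  1.61  0.03  1.16  2.38]
-108 [-0.43  0.46 -0.22  2.13  0.18  0.57  2.06]
-108 [-0.28  0.59 -0.2   1.81  0.16  0.75  2.27]
w00 [0.42519306 0.24484025 0.31982444] [0.448 0.317 0.478] 1.9333
w01 [0.45238862 0.33983001 0.32040674] [0.475 0.411 0.479] 2.7667
w10 [0.52875765 0.06040953 0.31990244] [0.552 0.132 0.479] 4.2333
w11 [0.55582625 0.15485967 0.3202955 ] [0.579 0.226 0.479] 5.0667
```

View pics/wm.png

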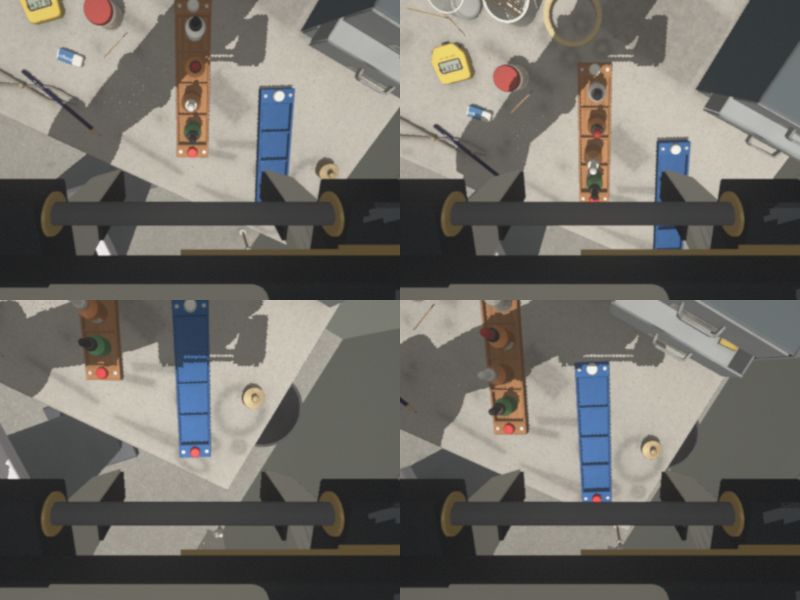

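The mosaic (scaled 1/1.4) shows the wooden red stud at (193,152) in w00 and the blue red stud at (195,152) in w10, with all bottles upright. Now I'll get stud and bottle-axis positions from all wrist views.

```bash
cat > meas2.py <<'E'
from h import *
exp={"wred":(.400,.1736),"bred":(.508,-.0115),"wwhite":(.4776,.4114),"bwhite":(.577,.227)}
T={"green":(.4137,.2142,.1),"awhite":(.4272,.2657,.115),"ared":(.4513,.3173,.107),"clear":(.4685,.3715,.115)}
SH={"green":.063,"awhite":.078,"ared":.070,"clear":.078}
ray={}
for n in("w00","w01","w10","w11"):
    z=np.load(n+".npz"); im,P,K,R,t=[z[k] for k in("im","P","K","R","t")]; hsv=cv2.cvtColor(im,cv2.COLOR_RGB2HSV)
    C=-R.T@t
    for k,e in exp.items():
        near=np.hypot(P[...,0]-e[0],P[...,1]-e[1])<.016
        col=((hsv[...,0]<8)|(hsv[...,0]>172))&(hsv[...,1]>150) if "red" in k else (hsv[...,1]<70)&(hsv[...,2]>60)
        m=near&col&(P[...,2]>.025)&(P[...,2]<.034)
        if m.sum()>60:
            v,u=np.argwhere(m).mean(0); d=R.T@np.linalg.inv(K)@[u,v,1]; ray.setdefault(k,[]).append((C,d/np.linalg.norm(d)))
            print(n,k,m.sum(),(u.round(),v.round()),P[m].mean(0).round(4),"z",np.median(P[m][:,2]).round(4))
    for k,e in T.items():
        near=np.hypot(P[...,0]-e[0],P[...,1]-e[1])<.022
        m=near&(P[...,2]>e[2]-.008)&(P[...,2]<e[2]+.006)
        s=near&(P[...,2]>.035)&(P[...,2]<SH[k]-.006)
        if m.sum()>20: print(n,k,"teat",m.sum(),P[m].mean(0).round(4),"top",np.percentile(P[m][:,2],95).round(4))
        if s.sum()>60:
            c=P[s][:,:2]; A=np.c_[2*c,np.ones(len(c))]; x=np.linalg.lstsq(A,(c**2).sum(1),rcond=None)[0]
            print("    body fit",s.sum(),x[:2].round(4),"r",np.sqrt(x[2]+x[0]**2+x[1]**2).round(4))
for k,r in ray.items():
    if len(r)>1:
        A=sum(np.eye(3)-np.outer(d,d) for C,d in r); b=sum((np.eye(3)-np.outer(d,d))@C for C,d in r); print("triang",k,np.linalg.solve(A,b).round(4))
E
python3 meas2.py
```

```text
w00 wwhite 239 (np.float64(270.0), np.float64(7.0)) [0.4787 0.4078 0.0292] z 0.0295
w00 bwhite 198 (np.float64(390.0), np.float64(134.0)) [0.5773 0.227  0.029 ] z 0.0293
w00 green teat 88 [0.4156 0.2151 0.0978] top 0.1007
    body fit 282 [0.4155 0.2148] r 0.0127
w00 awhite teat 97 [0.4295 0.2667 0.1132] top 0.116
    body fit 405 [0.4294 0.2662] r 0.0137
w00 ared teat 100 [0.4528 0.3179 0.1054] top 0.1079
    body fit 432 [0.453 0.318] r 0.0133
w00 clear teat 132 [0.4706 0.3726 0.1131] top 0.1161
    body fit 408 [0.471  0.3731] r 0.013
w01 wwhite 209 (np.float64(272.0), np.float64(97.0)) [0.4791 0.4093 0.0291] z 0.0292
w01 bwhite 166 (np.float64(385.0), np.float64(208.0)) [0.5774 0.2279 0.0289] z 0.0292
w01 green teat 81 [0.4159 0.2159 0.0974] top 0.1006
    body fit 309 [0.4157 0.2157] r 0.0123
w01 awhite teat 88 [0.4298 0.2676 0.1127] top 0.116
    body fit 430 [0.43   0.2681] r 0.0128
w01 ared teat 91 [0.4531 0.3191 0.1048] top 0.1079
    body fit 364 [0.4531 0.3187] r 0.0135
w01 clear teat 100 [0.4709 0.3738 0.1132] top 0.116
    body fit 339 [0.471  0.3734] r 0.013
w10 wred 19
[... 332 characters left out ...]
628] r 0.0118
w11 wred 148 (np.float64(152.0), np.float64(180.0)) [0.4024 0.1741 0.0295] z 0.0294
w11 bred 75 (np.float64(275.0), np.float64(278.0)) [ 0.5106 -0.0087  0.0295] z 0.0294
w11 bwhite 211 (np.float64(269.0), np.float64(96.0)) [0.5784 0.2264 0.029 ] z 0.0292
w11 green teat 99 [0.4169 0.2142 0.0978] top 0.1008
    body fit 349 [0.4168 0.2143] r 0.0123
w11 awhite teat 120 [0.431  0.2656 0.1129] top 0.1163
    body fit 570 [0.4313 0.2656] r 0.013
w11 ared teat 137 [0.4544 0.317  0.1047] top 0.108
    body fit 571 [0.4545 0.317 ] r 0.013
    body fit 278 [0.4717 0.3695] r 0.0113
triang wwhite [0.4791 0.4093 0.0221]
triang bwhite [0.5784 0.2262 0.0248]
triang wred [0.4007 0.1735 0.0249]
```

Wrist and top measurements agree to about 2 mm, and the sizes and heights check out. I'll move bottle 1 first.

```bash
cat > mv.py <<'E'
from h import *
BOT=[((.416,.2147),.055),((.430,.2664),.070),((.453,.3180),.062),((.471,.3732),.070)]
BR=np.array([.5092,-.0103]); D=np.array([.5778,.2265])-BR; D/=np.linalg.norm(D)
def move(i):
    (x,y),h=BOT[i]; z=.008+h-6e-3-.019; up=z+.135
    yw,yb=np.radians((72,74) if i<3 else (-108,-113)); ow=[np.pi,0,yw]; ob=[np.pi,0,yb]
    bx,by=BR+D*(.04+.056*i)
    env.goto([x,y,max(up,.22)],ow); env.servo_line([x,y,z],.1)
    env.gripper_close(); env.dwell(.2); print("gap",round(env.get_finger_gap(),4),env.get_gripper_force())
    env.servo_line([x,y,up],.15); g=env.get_finger_gap()
    env.servo_line([bx,by,up],.18,rot=ob); env.dwell(.2)
    env.servo_line([bx,by,z+.008],.12); env.dwell(.2)
    hit=env.servo_line([bx,by,z-.004],.02,until_force=4)
    p=env.get_tcp_pos(); print("gap",round(g,4),round(env.get_finger_gap(),4),"hit",hit,"dz",round(p[2]-z,4),p.round(4))
    env.let_go(); env.dwell(.3); env.servo_line([bx,by,max(up,.22)],.15); print("t",env.get_time())
E
python3 - <<'E'
from mv import *
move(0)
im,d=eyes.grab_frame("top"); save("a1",im[150:290,160:400].repeat(3,0).repeat(3,1))
E
```

```text
gap 0.0305 29.985695779323578
gap 0.0306 0.0302 hit True dz -0.0003 [0.5203 0.0282 0.0377]
t 16.1833
```

View pics/a1.png

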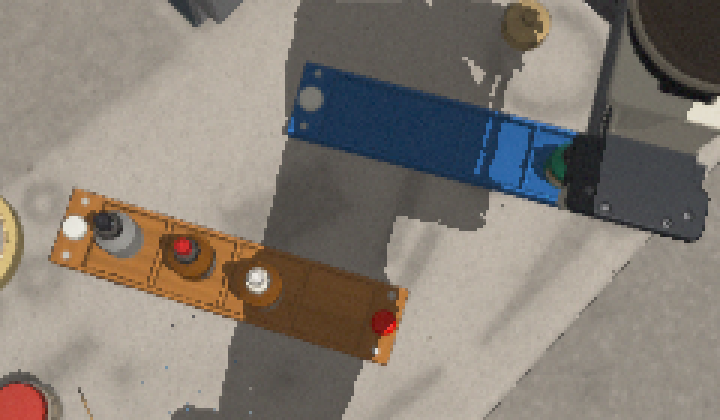

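The green bottle stands in the first blue compartment at about (555,165) in the crop, partly behind the gripper, and contact came at the floor height. The other three are still in the wooden rack. Next is bottle 2, followed by a depth check from the side camera.

```bash
cat >> mv.py <<'E'
def check():
    "bottle axes standing in the blue rack, in row coordinates (along from stud, across), from top+side depth"
    N=np.array([-D[1],D[0]])
    for n in("top","side"):
        im,d=eyes.grab_frame(n); P=cloud(n,d); r=P[...,:2]-BR; a=r@D; c=r@N
        for k in range(4):
            m=(abs(a-.04-.056*k)<.026)&(abs(c)<.03)&(P[...,2]>.082)&(P[...,2]<.125)
            if m.sum()>8: print(n,k+1,m.sum(),"along",a[m].mean().round(4),"across",c[m].mean().round(4),"top",P[m][:,2].max().round(4))
    return im
E
python3 - <<'E'
from mv import *
move(1)
env.goto([.453,.318,.24],[np.pi,0,np.radians(72)]); save("a2",check())
E
```

```text
gap 0.0321 29.988159835338593
gap 0.0321 0.0326 hit True dz -0.0003 [0.5359 0.082  0.0527]
t 27.2833
top 1 29 along 0.0403 across 0.003 top 0.1007
top 2 60 along 0.0961 across 0.0041 top 0.116
side 1 64 along 0.0334 across 0.0013 top 0.1003
side 2 128 along 0.0896 across 0.0014 top 0.116
```

View pics/a2.png

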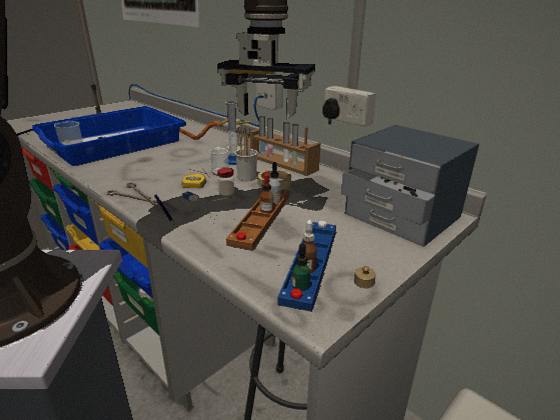

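The side view shows green at (302,270) and amber-white at (309,245), both upright in the blue rack's places 1 and 2. Red and clear still stand in the wooden rack. Continuing with bottle 3, then bottle 4.

```bash
python3 - <<'E'
from mv import *
move(2)
env.goto([.471,.3732,.24],[np.pi,0,np.radians(-108)]); check()
for p,y in (([.471,.3732,.052],-108),([.5672,.1896,.05],-113),([.5672,.1896,.2],-113)): print(planner.ik(p,[np.pi,0,np.radians(y)]).round(2))
print(env.get_time())
E
```

```text
gap 0.0324 29.999865889549255
gap 0.0325 0.032 hit True dz -0.0002 [0.5517 0.1358 0.0448]
t 38.7667
top 1 28 along 0.0401 across 0.0028 top 0.0991
top 2 57 along 0.0963 across 0.0042 top 0.1155
top 3 28 along 0.1524 across 0.0027 top 0.1073
side 1 65 along 0.0337 across 0.0015 top 0.1007
side 2 128 along 0.0897 across 0.0015 top 0.1157
side 3 69 along 0.1464 across 0.0013 top 0.1075
[-0.66  0.59 -0.14  1.8   0.11  0.76  1.97]
[-0.36  0.59 -0.08  1.81  0.06  0.74  2.27]
[-0.36  0.42 -0.08  1.67  0.04  1.06  2.29]
40.9167
```

```bash
python3 - <<'E'
from mv import *
move(3)
env.goto([.42,.3,.28],[np.pi,0,np.radians(-108)]); save("a4",check())
E
```

```text
gap 0.0307 29.99995619058609
gap 0.0306 0.0303 hit True dz -0.0002 [0.5671 0.1895 0.0528]
t 51.2333
top 1 29 along 0.0403 across 0.003 top 0.1022
top 2 59 along 0.0963 across 0.0042 top 0.1166
top 3 28 along 0.1524 across 0.0028 top 0.1087
top 4 59 along 0.2077 across 0.0032 top 0.1151
side 1 66 along 0.0336 across 0.0015 top 0.1001
side 2 128 along 0.0895 across 0.0014 top 0.1156
side 3 67 along 0.1465 across 0.0014 top 0.1075
side 4 104 along 0.2025 across 0.001 top 0.1152
```

View pics/a4.png

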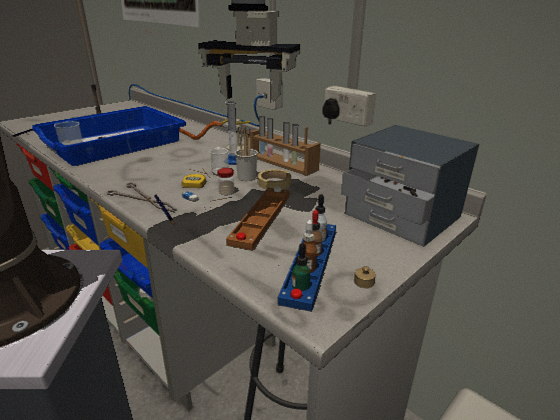

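All four bottles stand upright in the blue rack, from (302,270) to (321,210), in the order green, white, red, clear. The wooden rack is empty, the jar and the brass mass at (365,277) have not moved, and the arm is clear.

```bash
python3 -c "
from h import *
print(job_done())"
```

```text
the job is handed in; nothing more can be done
None
```

I moved all four bottles to the blue rack in their original order; each stands upright and released, and the job is handed in, though the hand-in call gave no verdict.

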